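# Offer a chest lid up to its hinge

## Task

Turn the turntable by its upright grip until the detent clicks in at the hinging station, with the chest's hinge side facing the robot. Then lift the lid that carries the hinge leaf out of the rack and offer it up to the chest standing upright, the side with the leaf towards the chest, so that its knuckle sits between the chest's two knuckles and the pin holes line up. Finish still holding it there in the gripper, steady and not pressed down on the chest, so that your workmate can push the pin through; leave everything else where it is.

Things in the scene. Friction and masses are not known exactly. Their poses are not given: they have to be found in the camera images.
- disc (a joint): turn of the turntable's disc (244 mm across, top 50 mm above the bench), rad, growing anticlockwise seen from above; travel -0.12 to 2.0. A spring plunger clicks between two studs on the rim at 0 (lacquering station) and at 1.571 (hinging station, the one wanted). It starts between them and turns lightly by hand; about 8 N at the turning grip takes it into or out of a station, which then pulls it true from within about 0.04 rad and holds it
- turntable_axis (a point): point on the turntable's vertical axis at the disc's top face (z 50 mm); x, y axes belong to the fixed base: at the hinging station the chest's hinge side faces along this +x
- turning_grip (a point): the round upright black grip, 15 to 18 mm thick, that stands on the disc 106 mm from the axis, opposite the chest's hinge side; this point is on its axis 25 mm above the disc (the grip is 42 mm high). The chest's front wall is 51 mm nearer the axis. The point turns with the disc
- turntable: the whole turntable with what is fixed on it: dark round base 256 mm across with a plunger bracket on its rim, disc, and an open chest 110 x 160 x 60 mm held by cleats on the disc (rim 110 mm above the bench). Origin on the axis at bench height; the base is fixed
- chest_hinge (a point): point on the chest's hinge axis half-way between its two brass knuckles, 112 mm above the bench. Its y axis runs along the hinge pin, its x axis points out of the chest away from the wall, z up. The knuckles are tubes 14 mm across with an 8 mm bore, each 28 mm long, with a gap of 30 mm between them; the wall is 10 mm behind the axis and the rim 2 mm below it. Turns with the disc
- lid_center (a point): centre of the lid that has the hinge leaf: wooden board 12 mm thick (its x axis), 150 wide (y), 100 high (z), 0.17 kg or so, standing in one slot of the rack with its hinge edge down (which slot varies); grasp it across its thickness at its upper edge. x axis points to the outside face; the leaf is on the -x face, in the lower 22 mm
- lid_knuckle (a point): centre of the lid's single brass knuckle, 14 mm across, 8 mm bore, 25 mm long along y: 8 mm to the -x side of the board's middle plane and 10 mm below its lower edge; axes as the lid's. When the hinge is together it coincides with the chest_hinge point with the same axes, and the board's lower edge is then 3 mm clear of the chest's knuckles
- lid_edge (a point): centre of the lid's lower edge, in the middle of the board's thickness; axes as the lid's
- lid: the same lid; origin at the centre of its lower edge, z up, x to the outside face
- rack: fixed wooden drying rack, 160 x 170 mm, origin at the centre of its underside: lids stand on two rails 42 mm above the bench, in slots 90 mm apart along its x, each between four dowels 8 mm thick that reach 80 mm above the bench (1.8 mm play each side of a lid)
- hinge_pin: brass hinge pin, 6.5 mm thick, 108 long, with a round head, lying on the bench; left for the workmate
- sanding_block: cork sanding block, 90 x 50 x 30 mm
- plain_lid: a second, lower lid board of the same wood, 12 x 140 x 70 mm, with no hinge leaf, standing in the rack's other slot 90 mm away; origin at the centre of its lower edge
- bowl_big: upturned bamboo bowl blank, 112 mm across, 52 high
- bowl_small: upturned bamboo bowl blank, 92 mm across, 42 high
- lacquer_tin: plain metal lacquer tin, 72 mm across, 85 high
- mallet: hammer, 200 mm long, lying
- lacquer_brush: brush, 150 mm long, lying
There are look-alikes about, which are no part of the job. What is shaped like the lid but black or pink is not meant.

How it is judged:
By the outcome, as a careful person would: the job done as asked, in the order asked, and still so for the second after the job is handed in, while the arm keeps its last pose, push and grip.
It also fails if it takes over 61 s, if anything falls off the work surface, if the arm or the gripper's body presses on something with over 40 N, if the wrist force passes 120 N, or if a joint passes its speed limit or range.

## Robot

A 7-joint arm with a two-finger parallel gripper is mounted at the origin on the work surface. World frame = base frame: x ahead of the robot, y to its left, z up, the work surface at z = 0. Lengths are in m, angles in rad, forces in N, time in s.
With the tool pointing down it reaches from about 0.4 to 0.9 m from the base axis. Payload 5.5 kg.
Tool frame: the origin (TCP) lies midway between the tips of the shut fingers; the grasp point (between the pads) lies 19 mm behind it (manip.grip_depth is the distance from the TCP to the grasp point, in m); z points along the fingers, x is the direction in which the jaws open and shut, and the axes are right-handed (so a half turn about z gives the same grasp; the last joint's range is limited). The gripper opens to 92 mm and grips with 3 to 60 N. Pads are 19 mm wide; open, the fingers measure 130 mm over their backs; the gripper's body (75 mm by 190 mm) begins 47 mm behind the grasp point.
Start: joints at [1.44, 0.501, -0.427, 1.55, 0.221, 1.138, -0.21], TCP at [0.249, -0.6, 0.196] pointing down, gripper open.
Joint ranges: [-2.88, 2.88], [-0.31, 2.03], [-1.54, 1.56], [0.2, 2.42], [-1.41, 4.55], [0.19, 2.02], [-2.57, 2.57]. Speed limits (rad/s): [2.57, 2.57, 3.14, 3.14, 3.14, 3.14, 3.14].

## Interface

Orientations are given as a unit quaternion [x, y, z, w].
In Python, from bench import manip, effector, viewer gives the robot as it stands. Calls block until the motion is done:
- manip.move_pose(position, orientation): joint-space move of the TCP to a pose.
- manip.servo_line(position, ori=None, vel=0.15): straight line of the TCP; ori=None keeps the orientation; vel is the mean speed in m/s.
- manip.movej(angles): joint-space move.
- effector.open_jaws() and effector.close(f_grip=None): open the fingers fully, or close them until they stop; f_grip is the grip in N (None keeps the last).
- manip.sleep(seconds).
- manip.solve_ik(position, orientation): joint angles nearest the present ones, or None.
- viewer.get_image(name): name is "scene" or "top" or "wrist"; returns the picture (400x640x3 uint8, red, green, blue); there is no depth.
- viewer.get_calibration(name): a dict with "vfov" (degrees; the focal length in pixels is half the picture's height over the tangent of half this angle, whatever the lens; pixels are square), "cx", "cy" (the principal point, pixels), "eye" and "attitude" of the camera in the world. Camera axes: x right, y down, z forward; pixel columns grow to the right and rows downward; lengths in m; the calibration is good to about 2 mm. A picture is of the moment at which its call begins: read the wrist's pose just before it. get_calibration takes no time and is no camera call; for the wrist camera it gives the pose at the moment of the call.
A pose or a line that the arm cannot do raises manip.PlanningError and nothing moves.
- manip.hand_in(): hands the job in, once; it reports no verdict.
Readings, each from a call of its own:
- manip.current_clock(): time.
- manip.current_q(): joint angles.
- manip.current_joint_velocities(): joint speeds.
- manip.current_tau(): joint torques, N m.
- manip.current_tool_pos(): TCP position.
- manip.current_tcp_rot(): TCP orientation.
- manip.current_force(): force on the tool from outside, world axes, zero at the start.
- manip.current_wrist_torque(): the same for the moment, N m.
- manip.current_finger_gap(): finger opening in m.
Only numpy, scipy, OpenCV 4.12 (cv2) and the standard library are available. Lean on these libraries where they do the work, as an engineer would, in place of code of your own. Each camera call takes 0.05 s, during which the arm holds its last target.

## Working session

There is one attempt and no reset: what is moved stays moved. The work goes in short steps, each a Python script; the robot and the scene stay as the last script left them, time stands still between calls to the robot, and variables do not carry over. Pictures are saved under pics/ and viewed, and the job is handed in when it is done.

```bash
ls; mkdir -p pics
python3 - <<'E'
from bench import manip, effector, viewer
import cv2
for n in ["scene","top","wrist"]:
    c=viewer.get_calibration(n); print(n,c)
    cv2.imwrite(f"pics/{n}0.png",cv2.cvtColor(viewer.get_image(n),cv2.COLOR_RGB2BGR))
print(manip.current_clock(), manip.current_tcp_rot(), manip.grip_depth)
E
```

```text
pics
scene {'vfov': 51.200224222300896, 'cx': 322.66910374565964, 'cy': 197.74264237236378, 'eye': array([0.95980002, 0.71131092, 0.7886461 ]), 'attitude': array([ 0.25270017,  0.87736908, -0.39250603, -0.1109285 ])}
top {'vfov': 44.56008385499967, 'cx': 313.30962181595294, 'cy': 187.41174714601289, 'eye': array([0.298983  , 0.03513176, 1.36678596]), 'attitude': array([ 0.70916369, -0.69820696,  0.0608151 , -0.0767816 ])}
wrist {'vfov': 65.62794666188104, 'cx': 319.4711757473905, 'cy': 197.69650293953717, 'eye': array([ 0.31661034, -0.57200466,  0.38403675]), 'attitude': array([ 0.82406383, -0.54949024, -0.07739302,  0.1139719 ])}
0.15 [ 8.31780846e-01 -5.55103679e-01 -5.94272500e-04 -4.19407979e-04] 0.0188
```

View pics/scene0.png

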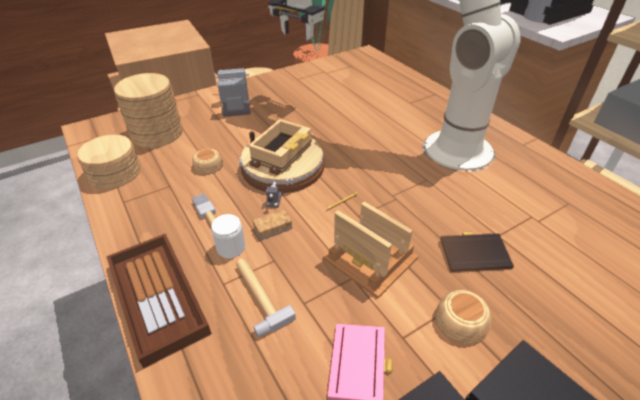

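View pics/top0.png

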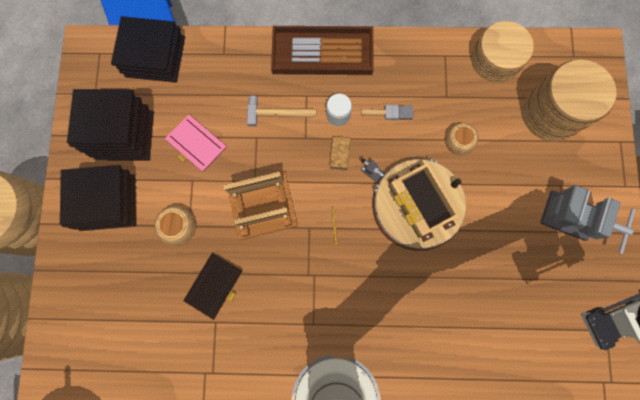

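View pics/wrist0.png

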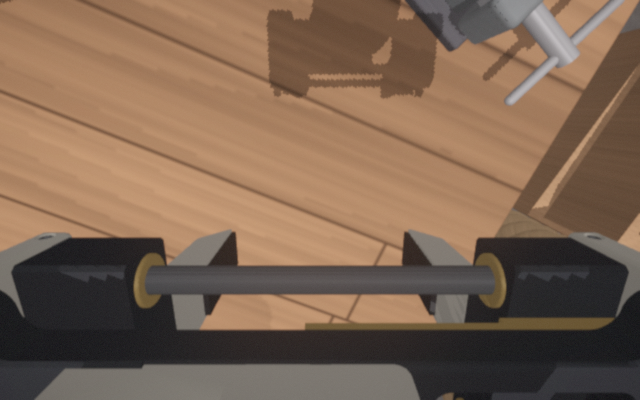

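```bash
cat > h.py <<'E'
import numpy as np, cv2
from scipy.spatial.transform import Rotation as R
def K(c):
    f=200/np.tan(np.radians(c['vfov'])/2); return f
def ray(c,u,v):
    f=K(c); d=np.array([(u-c['cx'])/f,(v-c['cy'])/f,1.]); return np.array(c['eye']), R.from_quat(c['attitude']).as_matrix()@d
def onz(c,u,v,z):
    e,d=ray(c,u,v); return e+d*(z-e[2])/d[2]
def proj(c,p):
    q=R.from_quat(c['attitude']).as_matrix().T@(np.array(p)-c['eye']); f=K(c); return np.array([c['cx']+f*q[0]/q[2],c['cy']+f*q[1]/q[2]])
def tri(cs,uvs):
    A=np.zeros((3,3));b=np.zeros(3)
    for c,(u,v) in zip(cs,uvs):
        e,d=ray(c,u,v);d=d/np.linalg.norm(d);M=np.eye(3)-np.outer(d,d);A+=M;b+=M@e
    return np.linalg.solve(A,b)
def crop(img,x0,y0,x1,y1,s,name):
    cv2.imwrite(name,cv2.resize(img[y0:y1,x0:x1],None,fx=s,fy=s,interpolation=cv2.INTER_CUBIC))
def snap(viewer,n,name):
    c=viewer.get_calibration(n); im=cv2.cvtColor(viewer.get_image(n),cv2.COLOR_RGB2BGR); cv2.imwrite(name,im); return c,im
E
python3 - <<'E'
from h import *
s=cv2.imread('pics/scene0.png');t=cv2.imread('pics/top0.png')
a=cv2.resize(s[180:300,310:430],(390,390),interpolation=cv2.INTER_CUBIC)
b=cv2.resize(s[100:220,230:350],(390,390),interpolation=cv2.INTER_CUBIC)
cv2.imwrite('pics/c1.png',np.hstack([a,b]))
crop(t,350,140,480,260,6,'pics/c2.png')
crop(t,215,160,310,250,6,'pics/c3.png')
E
```

```text
(no output)
```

View pics/c1.png

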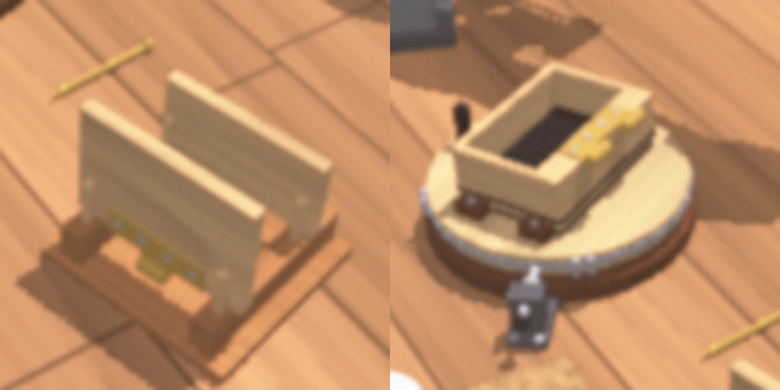

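Run:
```python
from h import *
t=cv2.imread('pics/top0.png')
crop(t,350,145,480,255,5,'pics/c2.png')
```

```text
(no output)
```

View pics/c2.png

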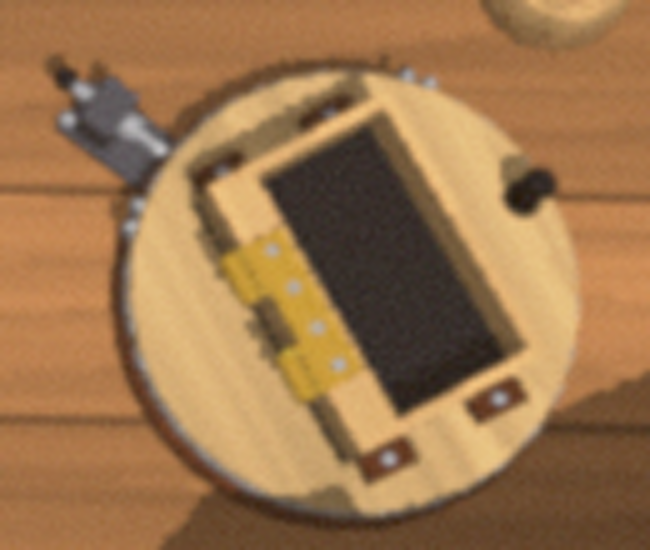

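View pics/c3.png

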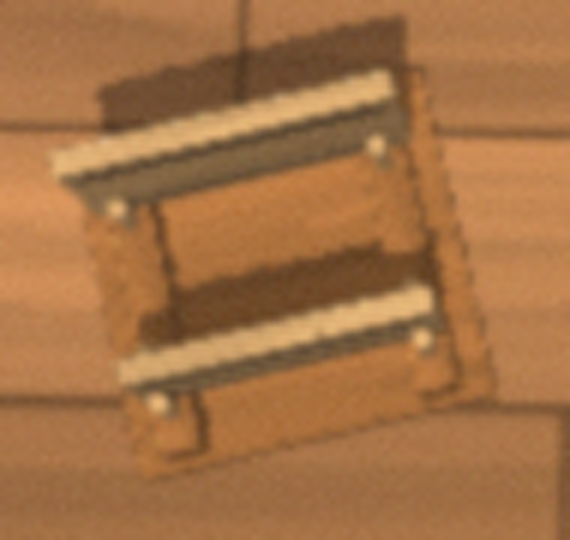

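Run:
```python
from h import *
from bench import viewer
c=viewer.get_calibration('top')
def C(u,v): return (350+u/5-.4,145+v/5-.4)
def p(n,uv,z): print(n,np.round(onz(c,*uv,z),4))
p('grip',C(540,185),.092)
p('grip base',C(520,200),.05)
p('studA',C(132,215),.045);p('studB',C(418,77),.045);p('plunger',C(160,150),.045)
p('knA',C(245,275),.119);p('knB',C(305,380),.119)
for n,q in zip('lrtb',[(127,300),(580,300),(340,70),(370,515)]): p('rim '+n,C(*q),.05)
def D(u,v): return (215+u/6-.4,160+v/6-.4)
# far board top corners, if z 0.142; near z .112
for q in [(50,150),(60,180),(385,70),(395,98)]: p('far',D(*q),.142)
for q in [(118,362),(125,388),(430,285),(433,310)]: p('near',D(*q),.112)
for q in [(117,208),(376,146),(158,402),(422,338)]: p('dowel',D(*q),.08)
s=viewer.get_calibration('scene')
# tri far board corners scene crop (80,105)->; scale 3.25
def S(u,v): return (310+u/3.25-.35,180+v/3.25-.35)
print(tri([s,c],[S(85,105),D(387,84)]), tri([s,c],[S(262,215),D(55,165)]), tri([s,c],[S(172,76),D(430,297)]),tri([s,c],[S(328,168),D(121,375)]))
```

```text
grip [ 0.5713 -0.3162  0.092 ]
grip base [ 0.5718 -0.3165  0.05  ]
studA [ 0.5615 -0.1052  0.045 ]
studB [ 0.6418 -0.2642  0.045 ]
plunger [ 0.5984 -0.1209  0.045 ]
knA [ 0.516  -0.1553  0.119 ]
knB [ 0.4619 -0.1851  0.119 ]
rim l [ 0.5133 -0.1016  0.05  ]
rim r [ 0.5168 -0.3468  0.05  ]
rim t [ 0.644  -0.2202  0.05  ]
rim b [ 0.3988 -0.2303  0.05  ]
far [0.5448 0.2976 0.142 ]
far [0.5318 0.2926 0.142 ]
far [0.5818 0.1549 0.142 ]
far [0.5696 0.1502 0.142 ]
near [0.4577 0.2695 0.112 ]
near [0.4465 0.2659 0.112 ]
near [0.4933 0.1353 0.112 ]
near [0.4824 0.1337 0.112 ]
dowel [0.5312 0.2793 0.08  ]
dowel [0.5611 0.1639 0.08  ]
dowel [0.4442 0.2568 0.08  ]
dowel [0.4745 0.1407 0.08  ]
[0.57716591 0.15327289 0.13977348] [0.53854854 0.29594317 0.13936838] [0.48867395 0.13510104 0.10964285] [0.45281219 0.26796851 0.10932436]
```

```bash
cat >> h.py <<'E'
def ori(th):
    return np.array([np.cos(th/2),np.sin(th/2),0,0])
E
python3 - <<'E'
from h import *
from bench import manip,viewer
ax=np.array([.521,-.224]); 
for off in (0,180):
  for a in (-61.6,-30,0,10,14):
    p=ax+.106*np.array([np.cos(np.radians(a)),np.sin(np.radians(a))])
    for z in (.063,.3):
      q=manip.solve_ik([*p,z],ori(np.radians(a+90+off)))
      print(off,a,z,None if q is None else np.round(q,2))
c=viewer.get_calibration('wrist');print((R.from_quat(manip.current_tcp_rot()).inv()*R.from_quat(c['attitude'])).as_matrix().round(3))
E
```

```text
0 -61.6 0.063 [ 0.97  0.74 -0.74  1.63  0.58  1.    0.54]
0 -61.6 0.3 [ 1.06  0.54 -0.9   1.4   0.42  1.4   0.65]
0 -30 0.063 [ 0.95  0.83 -0.87  1.58  0.7   1.07  0.94]
0 -30 0.3 [ 0.99  0.61 -0.99  1.34  0.51  1.44  1.08]
0 0 0.063 [ 0.92  0.86 -0.97  1.59  0.77  1.11  1.33]
0 0 0.3 [ 0.96  0.64 -1.08  1.36  0.56  1.46  1.48]
0 10 0.063 [ 0.92  0.86 -0.99  1.61  0.79  1.11  1.46]
0 10 0.3 [ 0.96  0.64 -1.12  1.38  0.58  1.46  1.61]
0 14 0.063 [ 0.91  0.86 -0.99  1.62  0.79  1.11  1.52]
0 14 0.3 [ 0.97  0.65 -1.14  1.39  0.58  1.47  1.66]
180 -61.6 0.063 [ 0.6   0.62 -0.19  1.65  0.15  0.89 -2.29]
180 -61.6 0.3 [ 0.69  0.42 -0.32  1.41  0.13  1.33 -2.28]
180 -30 0.063 [ 0.6   0.67 -0.31  1.59  0.24  0.92 -1.89]
180 -30 0.3 [ 0.68  0.47 -0.44  1.36  0.2   1.36 -1.85]
180 0 0.063 [ 0.62  0.68 -0.46  1.6   0.35  0.94 -1.53]
180 0 0.3 [ 0.7   0.49 -0.59  1.37  0.27  1.37 -1.46]
180 10 0.063 [ 0.64  0.68 -0.52  1.62  0.4   0.94 -1.42]
180 10 0.3 [ 0.72  0.48 -0.66  1.39  0.29  1.36 -1.34]
180 14 0.063 [ 0.65  0.68 -0.54  1.63  0.41  0.94 -1.37]
180 14 0.3 [ 0.73  0.48 -0.68  1.4   0.3   1.36 -1.29]
[[ 1.     0.001 -0.   ]
 [-0.     0.962  0.273]
 [ 0.001 -0.273  0.962]]
```

Run:
```python
from h import *
from bench import manip,viewer
a=np.radians(28.4)
manip.move_pose([.5715,-.3165,.24],ori(a))
c,im=snap(viewer,'wrist','pics/w1.png'); np.save('w1c.npy',c,allow_pickle=True)
print(manip.current_clock(),manip.current_tool_pos(), proj(c,[.5715,-.3165,.092]))
```

```text
1.7917 [ 0.57034535 -0.31858827  0.23955894] [321.84106985 177.74240213]
```

View pics/w1.png

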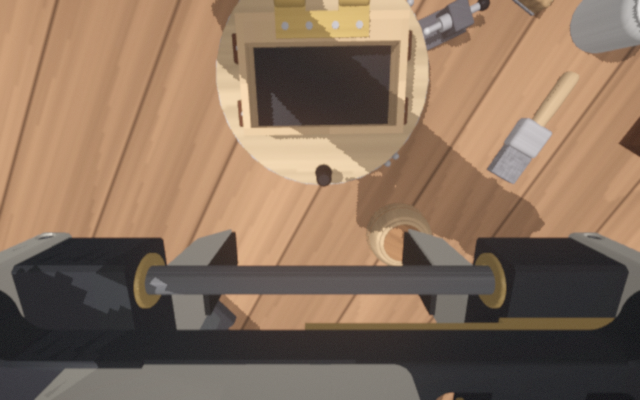

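Run:
```python
from h import *
from bench import manip,viewer
c=np.load('w1c.npy',allow_pickle=True).item()
print('grip',onz(c,324,171,.092),'bowl',onz(c,400,235,.04), [onz(c,*q,.119) for q in ((290,2),(350,2))])
t=viewer.get_calibration('top');print('bowl top',onz(t,461,137,.04), onz(t,476,137,.02),onz(t,461,152,.02))
g=onz(c,324,171,.092)[:2]; d=g-[.521,-.224];print(np.hypot(*d),np.degrees(np.arctan2(d[1],d[0])))
# chest front rim edge direction, z .11
p=onz(c,237,134,.11);q=onz(c,407,135,.11);print(p,q,np.degrees(np.arctan2(*(q-p)[1::-1])))
print(manip.current_tool_pos())
```

```text
grip [ 0.56999565 -0.30870585  0.092     ] bowl [ 0.70717721 -0.34560604  0.04      ] [array([ 0.4689045 , -0.18573118,  0.119     ]), array([ 0.51546981, -0.16076361,  0.119     ])]
bowl top [ 0.71069649 -0.34501752  0.04      ] [ 0.71737786 -0.39323846  0.02      ] [ 0.67262499 -0.34894841  0.02      ]
0.09785527912467515 -59.95400613485182
[ 0.47272436 -0.31403774  0.11      ] [ 0.62439309 -0.23370041  0.11      ] 27.90969998577572
[ 0.57034535 -0.31858827  0.23955894]
```

Run:
```python
from h import *
from bench import manip,viewer
manip.sleep(.4)
print(manip.current_tool_pos(),manip.current_joint_velocities().round(3) if hasattr(manip.current_joint_velocities(),'round') else 0)
c,im=snap(viewer,'wrist','pics/w2.png'); np.save('w2c.npy',c,allow_pickle=True)
hsv=cv2.cvtColor(im,cv2.COLOR_BGR2HSV)
crop(im,210,0,440,200,3.4,'pics/w2c.png')
```

```text
[ 0.57140709 -0.31668622  0.24001207] [-0.002  0.002 -0.001 -0.001 -0.    -0.001  0.001]
```

View pics/w2c.png

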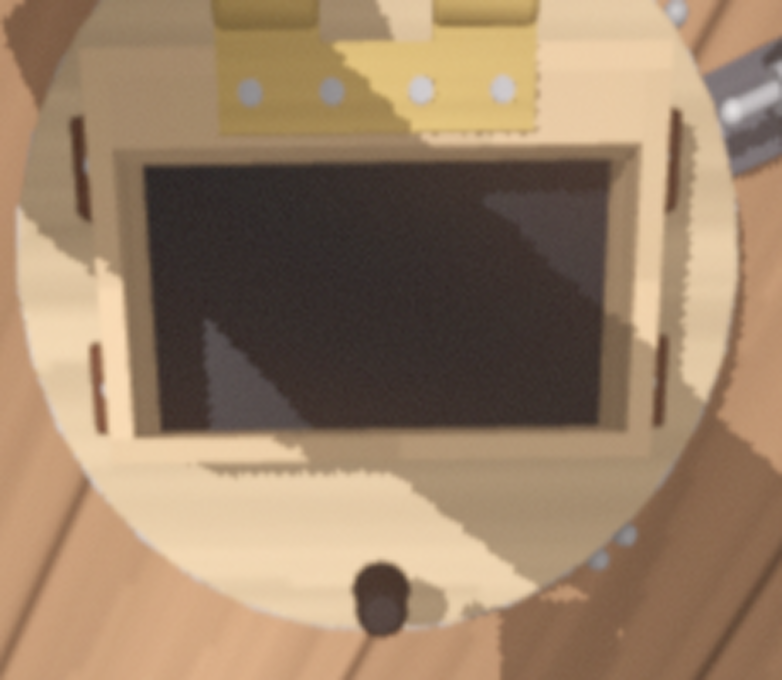

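Run:
```python
from h import *
c=np.load('w2c.npy',allow_pickle=True).item()
def W(u,v): return (210+u/3.4-.35,v/3.4-.35)
print('grip top',onz(c,*W(383,612),.092),'knuckle tops',onz(c,*W(266,10),.119),onz(c,*W(485,8),.119))
print('knuckle ends', [onz(c,*W(u,20),.112).round(4) for u in (213,319,433,538)])
print('studs',onz(c,*W(612,548),.045), onz(c,*W(676,12),.045),'plunger tip',onz(c,*W(735,112),.045))
l=onz(c,*W(16,240),.05);r=onz(c,*W(741,250),.05);print('rim',l,r)
p=onz(c,*W(110,458),.11);q=onz(c,*W(650,456),.11);print(p,q,np.degrees(np.arctan2(*(q-p)[1::-1])))
```

```text
grip top [ 0.57412362 -0.31638415  0.092     ] knuckle tops [ 0.46806232 -0.18540243  0.119     ] [ 0.517829   -0.15798357  0.119     ]
knuckle ends [array([ 0.4552, -0.1927,  0.112 ]), array([ 0.48  , -0.1793,  0.112 ]), array([ 0.5067, -0.1649,  0.112 ]), array([ 0.5312, -0.1516,  0.112 ])]
studs [ 0.64171507 -0.26436855  0.045     ] [ 0.56803557 -0.10724749  0.045     ] plunger tip [ 0.60091403 -0.12248999  0.045     ]
rim [ 0.40993195 -0.27096937  0.05      ] [ 0.62516077 -0.15815762  0.05      ]
[ 0.47832581 -0.31046575  0.11      ] [ 0.6192323  -0.23359888  0.11      ] 28.61321103960296
```

Run:
```python
from h import *
from bench import manip,viewer,effector
a=np.radians(28.4)
manip.servo_line([.573,-.3164,.060],ori(a),vel=.12)
manip.sleep(.2);print(manip.current_tool_pos(),manip.current_force())
effector.close(12)
print(manip.current_clock(),manip.current_tool_pos(),manip.current_force(),manip.current_finger_gap())
```

```text
[ 0.5732877  -0.31661262  0.06053728] [-0.3165455   1.14341139  0.1081761 ]
5.3333 [ 0.57312889 -0.31637856  0.06006014] [-0.41483267 -0.4803384  -0.091112  ] 0.010673829472117112
```

Run:
```python
from h import *
from bench import manip,viewer,effector
print(manip.current_finger_gap(),manip.current_force())
c,im=snap(viewer,'wrist','pics/w3.png')
```

```text
0.010673829472117112 [-0.41483267 -0.4803384  -0.091112  ]
```

View pics/w3.png

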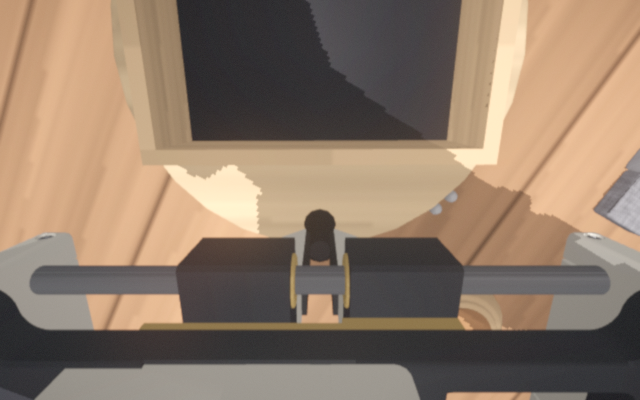

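Run:
```python
from h import *
from bench import manip,viewer,effector
c=viewer.get_calibration('wrist');p=manip.current_tool_pos()
for z in(.06,.079,.092):print(z,proj(c,[p[0],p[1],z]))
print(onz(c,320,222,.092), onz(c,320,235,.079),onz(c,320,248,.092))
crop(cv2.imread('pics/w3.png'),260,190,380,330,5,'pics/w3c.png')
```

```text
0.06 [320.17262897 227.13277502]
0.079 [320.22806631 238.78063688]
0.092 [320.27282019 248.18381067]
[ 0.56564536 -0.30294573  0.092     ] [ 0.57182844 -0.31432264  0.079     ] [ 0.57290976 -0.3163505   0.092     ]
```

View pics/w3c.png

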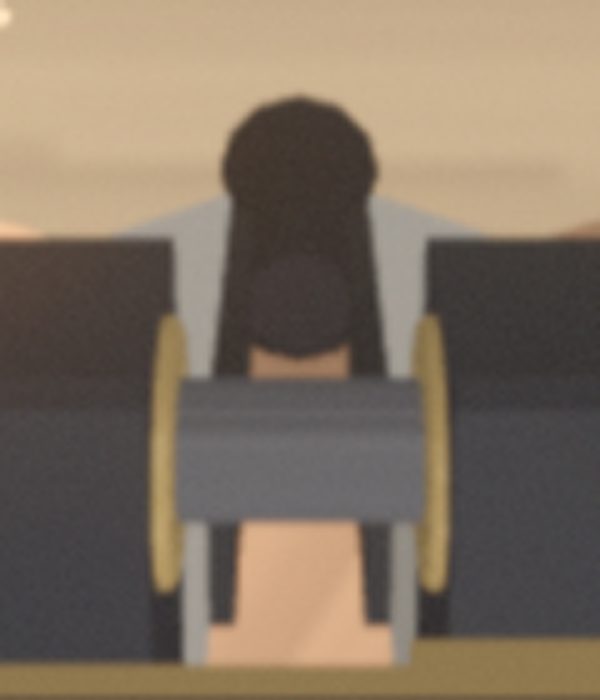

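Run:
```python
from h import *
from bench import manip,viewer,effector
ax=np.array([.521,-.224]);r=.1063
a0=-61.0; y0=28.4
for d in (12,24,36,48,58,64,67,69,71):
    a=np.radians(a0+d)
    manip.servo_line([*(ax+r*np.array([np.cos(a),np.sin(a)])),.060],ori(np.radians(y0+d)),vel=.08)
    F=np.array(manip.current_force());
    print(d,round(manip.current_clock(),2),'rad',(F[:2]@[np.cos(a),np.sin(a)]).round(1),'tan',(F[:2]@[-np.sin(a),np.cos(a)]).round(1),round(manip.current_finger_gap(),4),manip.current_tool_pos().round(4))
manip.sleep(.2)
F=np.array(manip.current_force());print('tan',(F[:2]@[-np.sin(a),np.cos(a)]).round(1))
```

```text
12 5.8 rad -0.9 tan -0.0 0.0007 [ 0.5924 -0.3031  0.0614]
24 6.22 rad -1.3 tan -0.1 0.0009 [ 0.6071 -0.2873  0.0614]
36 6.65 rad -1.8 tan -0.1 0.0008 [ 0.6184 -0.2685  0.0614]
48 7.08 rad -1.4 tan 0.3 0.0006 [ 0.6255 -0.2475  0.0614]
58 7.46 rad -1.1 tan -1.1 0.0008 [ 0.6279 -0.2293  0.0614]
64 7.75 rad -1.2 tan 0.5 0.0002 [ 0.6278 -0.2184  0.0614]
67 8.0 rad -0.2 tan -1.3 0.0005 [ 0.6276 -0.2153  0.0614]
69 8.25 rad 0.1 tan -3.5 0.0001 [ 0.6272 -0.2127  0.0614]
71 8.5 rad -0.6 tan -3.7 0.0004 [ 0.6265 -0.209   0.0612]
tan -2.9
```

Run:
```python
from h import *
from bench import manip,viewer,effector
c,im=snap(viewer,'wrist','pics/w4.png')
c,im=snap(viewer,'top','pics/t4.png');crop(im,350,130,490,260,5,'pics/t4c.png')
```

```text
(no output)
```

View pics/w4.png

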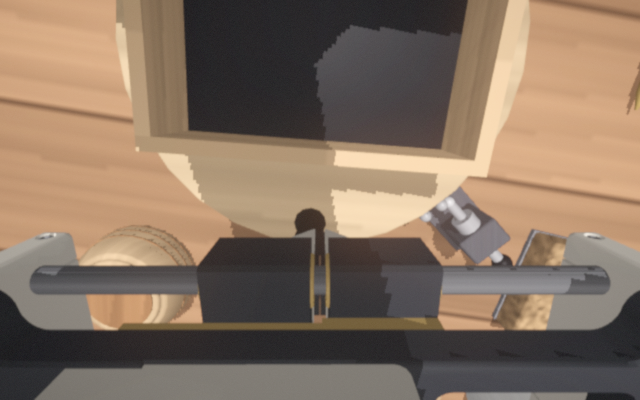

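View pics/t4c.png

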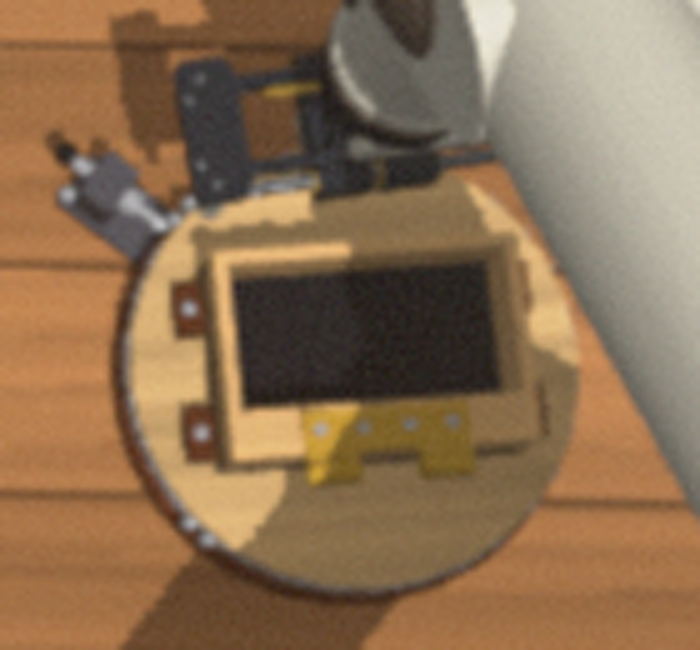

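Run:
```python
from h import *
from bench import manip,viewer,effector
p=manip.current_tool_pos()
manip.servo_line([p[0],p[1],.13],vel=.2)
manip.sleep(.2)
c,im=snap(viewer,'wrist','pics/w5.png');np.save('w5c.npy',c,allow_pickle=True)
print(manip.current_clock(),manip.current_tool_pos(),[proj(c,[.6265,-.209,z]) for z in (.05,.092,.13)])
crop(im,200,60,440,330,2.2,'pics/w5c.png')
```

```text
9.55 [ 0.62561804 -0.20894354  0.12867429] [array([319.25332039, 197.0796295 ]), array([319.28753314, 211.74858648]), array([319.33035617, 230.10926208])]
```

View pics/w5.png

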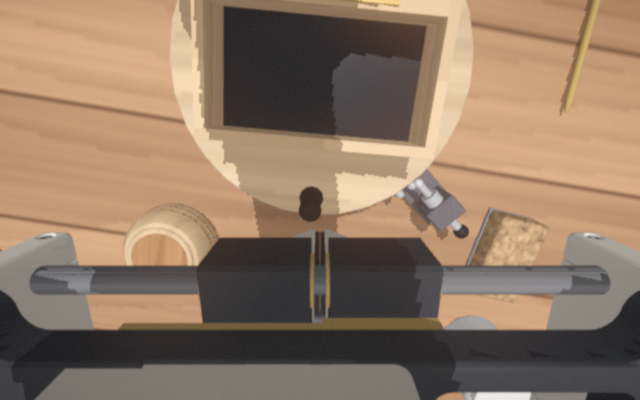

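Run:
```python
from h import *
im=cv2.imread('pics/w5.png')
crop(im,270,160,370,260,7,'pics/w5d.png')
```

```text
(no output)
```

View pics/w5d.png

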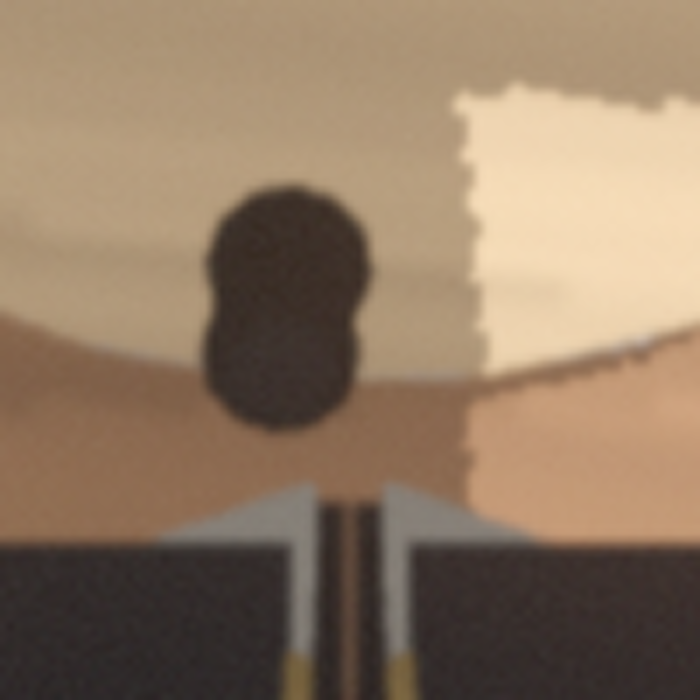

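Run:
```python
from h import *
from bench import manip,viewer,effector
p=manip.current_tool_pos()
c,im=snap(viewer,'scene','pics/s5.png');u=proj(c,p);print(p,u,proj(c,[p[0],p[1],.092]),proj(c,[p[0],p[1],.05]))
x,y=int(u[0]),int(u[1]);s=5
q=im.copy(); x0,y0=x-70,y-70
big=cv2.resize(q[y0:y0+110,x0:x0+140],None,fx=s,fy=s,interpolation=cv2.INTER_CUBIC)
cv2.circle(big,(int((u[0]-x0+.5)*s),int((u[1]-y0+.5)*s)),4,(0,0,255),1)
cv2.imwrite('pics/s5c.png',big);print(x0,y0)
```

```text
[ 0.62561804 -0.20894354  0.12867429] [249.42981798 144.67368531] [250.99909304 155.45161712] [252.71805151 167.25758891]
179 74
```

View pics/s5c.png

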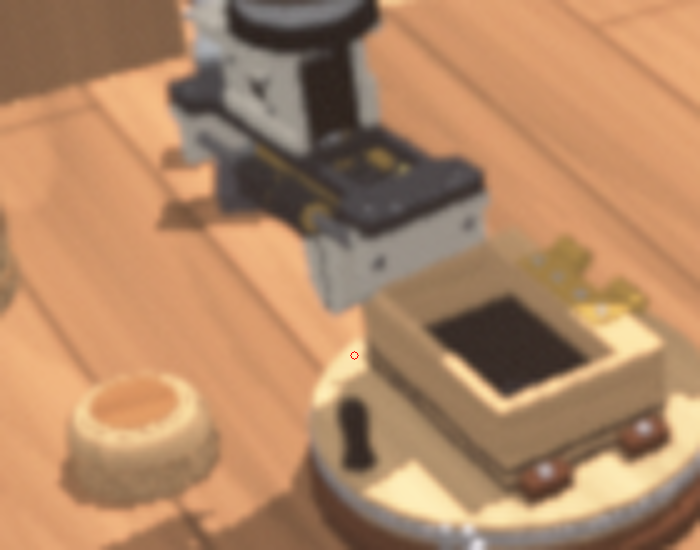

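Run:
```python
from h import *
from bench import manip,viewer,effector
p=manip.current_tool_pos();r=R.from_quat(manip.current_tcp_rot()).as_matrix()
c=viewer.get_calibration('scene')
def P(x,y,z): u=proj(c,p+r@np.array([x,y,z])); return ((u-[179,74]+.5)*5).round()
for x in(-.095,.095):
  for y in (-.0375,.0375): print(x,y,P(x,y,-.066), P(x,y,-.1))
print(P(0,0,-.03))
w=viewer.get_calibration('wrist')
for x in(0,.095):
  for y in (-.0375,.0375): print(x,y,proj(w,p+r@np.array([x,y,-.066])))
print(manip.current_tcp_rot(), r.round(3))
```

```text
-0.095 -0.0375 [301. 162.] [292. 107.]
-0.095 0.0375 [185. 208.] [174. 153.]
0.095 -0.0375 [503. 300.] [498. 243.]
0.095 0.0375 [383. 356.] [375. 298.]
[348. 310.]
0 -0.0375 [319.70031205 201.13930875]
0 0.0375 [319.5987877  351.21399171]
0.095 -0.0375 [549.17968325 201.21367762]
0.095 0.0375 [517.67026267 351.23179056]
[ 6.46817233e-01  7.62644549e-01 -2.74522959e-04 -8.27114849e-04] [[-0.163  0.987 -0.002]
 [ 0.987  0.163  0.001]
 [ 0.001 -0.001 -1.   ]]
```

Run:
```python
from h import *
from bench import manip,viewer,effector
c=np.load('w5c.npy',allow_pickle=True).item()
ax=np.array([.521,-.224])
for uv,z in (((310.3,210.7),.092),((311.1,197.9),.05)):
    g=onz(c,*uv,z);d=g[:2]-ax;print(g,np.hypot(*d),np.degrees(np.arctan2(d[1],d[0])))
for yaw in (100,110,120,126):
  for a in (5,12):
    p=ax+.106*np.array([np.cos(np.radians(a)),np.sin(np.radians(a))])
    q=manip.solve_ik([*p,.028],ori(np.radians(yaw)));print(yaw,a,None if q is None else np.round(q,2))
# chest edge in w5: front outer top edge
p=onz(c,205,130,.11);
```

```text
[ 0.62678828 -0.21592154  0.092     ] 0.10609628458029101 4.36688081324597
[ 0.62844556 -0.21608965  0.05      ] 0.10773635774099333 4.210627621960055
100 5 [ 0.92  0.92 -0.98  1.62  0.85  1.08  1.44]
100 12 [ 0.91  0.91 -0.98  1.63  0.85  1.07  1.42]
110 5 [ 0.94  0.94 -1.01  1.62  0.88  1.1   1.6 ]
110 12 [ 0.93  0.93 -1.01  1.63  0.88  1.09  1.58]
120 5 [ 0.95  0.96 -1.04  1.62  0.91  1.12  1.76]
120 12 [ 0.94  0.95 -1.05  1.63  0.91  1.11  1.74]
126 5 [ 0.96  0.97 -1.06  1.62  0.92  1.13  1.85]
126 12 [ 0.95  0.96 -1.06  1.63  0.92  1.12  1.83]
```

Run:
```python
from h import *
from bench import manip,viewer,effector
y=np.radians(115)
effector.open_jaws()
manip.servo_line([.6272,-.216,.09],ori(y),vel=.15)
manip.servo_line([.6272,-.216,.029],ori(y),vel=.10)
F0=np.array(manip.current_force());print(F0.round(2),manip.current_tool_pos())
effector.close(25)
print(manip.current_clock(),manip.current_force(),manip.current_finger_gap(),manip.current_tool_pos())
snap(viewer,'wrist','pics/w6.png');snap(viewer,'scene','pics/s6.png')
```

```text
[ 0.22 -0.43  1.05] [ 0.62751612 -0.21567446  0.02911711]
13.4083 [ 2.24967371 -1.77864192 -1.58277644] 0.016557653989787507 [ 0.62756568 -0.21671057  0.02901417]
```

View pics/w6.png

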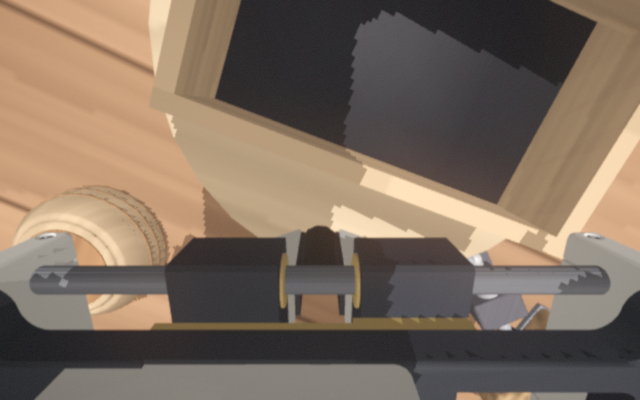

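Gap is now 16.6 mm, inside the 15–18 mm given for the grip, so the grip is held. The real fingertips sit about 30 mm above the reported TCP. Now I turn the disc into the detent.

Run:
```python
from h import *
from bench import manip,viewer,effector
ax=np.array([.521,-.224]);r=.1068
p=manip.current_tool_pos();a0=np.degrees(np.arctan2(*(p[:2]-ax)[::-1]));print(a0)
y=np.radians(115)
for d in (1.5,3,4,5,6,7):
    a=np.radians(a0+d)
    manip.servo_line([*(ax+r*np.array([np.cos(a),np.sin(a)])),.029],ori(y+np.radians(d)),vel=.03)
    F=np.array(manip.current_force());q=manip.current_tool_pos()
    print(d,round(manip.current_clock(),2),'rad',(F[:2]@[np.cos(a),np.sin(a)]).round(1),'tan',(F[:2]@[-np.sin(a),np.cos(a)]).round(1),round(manip.current_finger_gap(),4),np.degrees(np.arctan2(*(q[:2]-ax)[::-1])).round(2))
manip.sleep(.2)
F=np.array(manip.current_force());print((F[:2]@[np.cos(a),np.sin(a)]).round(1),'tan',(F[:2]@[-np.sin(a),np.cos(a)]).round(1))
snap(viewer,'wrist','pics/w7.png')
```

```text
3.9348765132052645
1.5 13.76 rad 1.6 tan -5.8 0.016 4.16
3 14.01 rad 1.8 tan -9.1 0.0159 4.4
4 14.26 rad 2.6 tan -10.8 0.0163 4.45
5 14.51 rad 1.7 tan -5.2 0.0164 6.4
6 14.76 rad 1.0 tan -2.9 0.0159 9.76
7 15.01 rad 0.6 tan -6.0 0.0164 9.95
1.5 tan -6.1
```

View pics/w7.png

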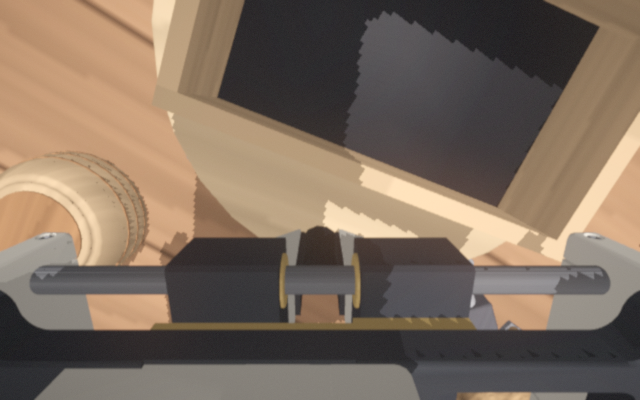

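Run:
```python
from h import *
from bench import manip,viewer,effector
effector.open_jaws()
p=manip.current_tool_pos()
manip.servo_line([p[0],p[1],.12],vel=.2)
q0=manip.current_q()
H=[.457,-.235,.112]
for yaw in (10,190,100):
  t=np.radians(yaw+90); cam=np.array([np.cos(t),np.sin(t)])
  # eye at hinge - 0.03*cam dir... optical tilt: view point ~ nadir shifted
  tcp=np.array(H[:2])-cam*(.076-.03)
  q=manip.solve_ik([*tcp,.15],ori(np.radians(yaw)));print(yaw,tcp,None if q is None else np.round(q,2))
for yaw in (14.7,194.7):
  q=manip.solve_ik([.557,.2237,.1],ori(np.radians(yaw)));print('lid',yaw,None if q is None else np.round(q,2))
  q=manip.solve_ik([.449,-.236,.19],ori(np.radians(yaw-4.7)));print('place',None if q is None else np.round(q,2))
print(manip.current_clock(),np.round(q0,2))
```

```text
10 [ 0.46498782 -0.28030116] [ 1.18  0.47 -0.88  1.86  0.42  1.01  0.3 ]
190 [ 0.44901218 -0.18969884] [-0.68  0.62  1.37  2.03 -0.7   1.08 -1.95]
100 [ 0.50230116 -0.22701218] [ 1.25  0.65 -1.2   1.83  0.67  1.14  1.56]
lid 14.7 [ 0.14  0.61 -0.77  1.75  0.5   0.98 -0.57]
place [ 1.23  0.36 -0.96  1.9   0.34  1.06  0.3 ]
lid 194.7 [ 0.41  0.9  -1.28  1.75  0.92  1.23  2.28]
place [-0.59  0.57  1.37  1.95 -0.62  1.15 -1.94]
17.1333 [ 0.98  0.86 -1.13  1.58  0.81  1.24  1.83]
```

Run:
```python
from h import *
from bench import manip,viewer,effector
manip.move_pose([.465,-.280,.15],ori(np.radians(10)))
manip.sleep(.35)
c,im=snap(viewer,'wrist','pics/w8.png');np.save('w8c.npy',c,allow_pickle=True)
print(manip.current_clock(),proj(c,[.457,-.235,.112]))
```

```text
18.9 [319.82172709 149.58058698]
```

View pics/w8.png

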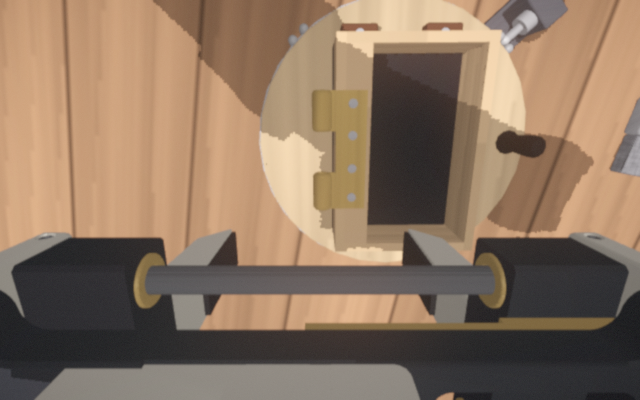

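Run:
```python
from h import *
im=cv2.imread('pics/w8.png')
crop(im,300,75,390,225,4,'pics/w8d.png')
cv2.imwrite('pics/w8d.png',cv2.resize(im[80:220,300:390],None,fx=4.2,fy=4.2,interpolation=cv2.INTER_CUBIC))
h=cv2.cvtColor(im,cv2.COLOR_BGR2HSV);print(h[110,322],h[150,350],h[150,322],h[190,322],h[150,300])
```

```text
[ 20 123 166] [ 20 122 167] [ 16  81 174] [ 19 119 169] [ 17  66 238]
```

View pics/w8d.png

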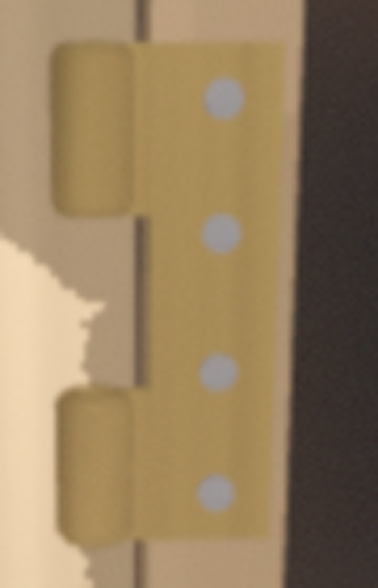

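Run:
```python
from h import *
im=cv2.imread('pics/w8.png');c=np.load('w8c.npy',allow_pickle=True).item()
h=cv2.cvtColor(im,cv2.COLOR_BGR2HSV).astype(float);S=h[...,1]
# columns profile in axis region: outer ends along v at col 320-324
def cross(prof,x0,thr,up):
    for i in range(len(prof)-1):
        a,b=prof[i],prof[i+1]
        if (up and a<thr<=b) or (not up and a>=thr>b): return x0+i+(a-thr)/(a-b)
col=S[80:225,320:325].mean(1);print(col[5:15].round(),col[45:56].round(),col[88:98].round(),col[124:136].round())
colp=col
e1=cross(col[:20],80,100,True);e2=cross(col[40:65],120,100,False);e3=cross(col[85:105],165,100,True);e4=cross(col[120:140],200,100,False)
print(e1,e2,e3,e4)
for r0,r1 in((96,124),(178,204)):
    row=S[r0:r1,305:340].mean(0);print(row.round())
P1=onz(c,322,e1,.119);P4=onz(c,322.5,e4,.119);print(P1,P4,np.linalg.norm(P1-P4),(P1+P4)/2)
```

```text
[ 79.  80.  79.  82.  94. 111. 122. 122. 122. 123.] [122. 122. 121. 121. 122. 120. 108.  89.  82.  81.  81.] [ 80.  80.  82.  94. 112. 120. 122. 122. 121. 120.] [120. 120. 120. 121. 120. 116. 101.  88.  82.  80.  80.  81.]
89.35955056179775 131.4 171.3181818181818 210.1044776119403
[ 78.  79.  80.  80.  80.  81.  88. 108. 123. 123. 123. 123. 122. 122.
 122. 122. 122. 122. 122. 123. 123. 122. 122. 123. 124. 124. 123. 122.
 122. 122. 121. 121. 121. 121. 121.]
[ 66.  66.  67.  67.  67.  68.  68.  73.  94. 119. 122. 121. 121. 121.
 120. 121. 121. 121. 121. 120. 121. 121. 122. 122. 122. 122. 122. 121.
 121. 121. 121. 121. 121. 121. 121.]
[ 0.45124678 -0.19429944  0.119     ] [ 0.46667656 -0.27804068  0.119     ] 0.08515088851929523 [ 0.45896167 -0.23617006  0.119     ]
```

Run:
```python
from h import *
c=np.load('w8c.npy',allow_pickle=True).item();eye=np.array(c['eye']);print('eye',eye)
ang=lambda d:np.degrees(np.arctan2(d[1],d[0]))
L1=onz(c,311.6,110,.112);L2=onz(c,313.25,191,.112)
d=L2-L1;print('edge dir',ang(d))
# screws in crop
X=lambda u,v:(300+(u+.5)/4.2-.5,80+(v+.5)/4.2-.5)
s1=onz(c,*X(224,98),.112);s2=onz(c,*X(216,493),.112);print('screws',ang(s2-s1),s1,s2)
th=np.radians(-79.7)
yv=np.array([np.cos(th),np.sin(th)]);xv=np.array([yv[1],-yv[0]]) # x outwards: y=z×x -> x = y×z
print('x',xv)
for L in(L1,L2):print('axis pt',L[:2]-.007*xv)
M=(L1+L2)[:2]/2-.007*xv
P1=onz(c,313+5,89.36,.119);P4=onz(c,319,210.1,.119)
mid=((P1+P4)/2)[:2]; H=M+yv*((mid-M)@yv);print('H',H, 'span',(P4-P1)[:2]@yv)
ax=np.array([.521,-.224]);print('axis->H',(H-ax)@xv,(H-ax)@yv)
for u in ((321.5,110),(323,191)):pass
```

```text
eye [ 0.45207696 -0.20780283  0.33905842]
edge dir -79.119751932653
screws -79.47123204975904 [ 0.47415287 -0.19894447  0.112     ] [ 0.48664862 -0.2661771   0.112     ]
x [-0.98388504 -0.17880222]
axis pt [ 0.45332685 -0.20743337]
axis pt [ 0.46445112 -0.26530833]
H [ 0.45885378 -0.23617711] span 0.08514786494808498
axis->H 0.06332203460388389 0.0008689945354349415
```

Run:
```python
from h import *
from bench import manip,viewer,effector
y=np.radians(14.7)
p=manip.current_tool_pos()
manip.move_pose([.557,.2237,.17],ori(y))
manip.sleep(.35)
c,im=snap(viewer,'wrist','pics/w9.png');np.save('w9c.npy',c,allow_pickle=True)
snap(viewer,'scene','pics/s9.png');snap(viewer,'top','pics/t9.png')
print(manip.current_clock(),manip.current_tool_pos(),[proj(c,q) for q in ([.5383,.295,.142],[.5757,.1525,.142])])
```

```text
21.2583 [0.55704641 0.22360074 0.17001855] [array([320.10381954, 108.47581525]), array([320.09147269, 299.6241746 ])]
```

View pics/w9.png

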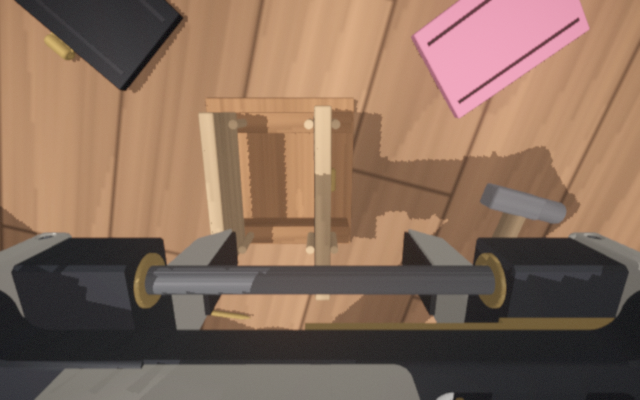

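View pics/s9.png

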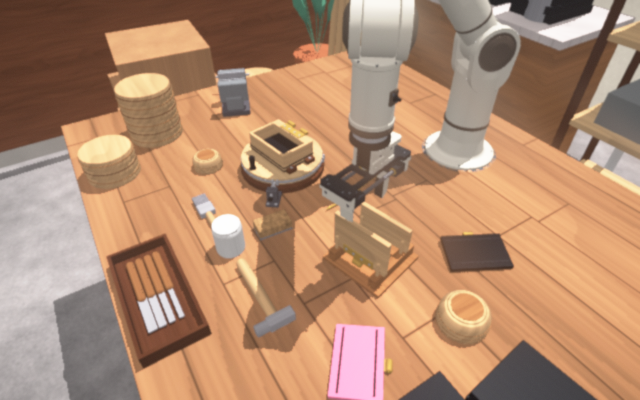

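View pics/t9.png

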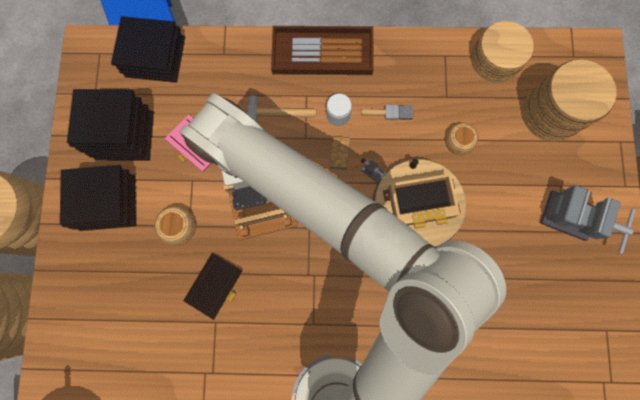

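Run:
```python
from h import *
im=cv2.imread('pics/w9.png');c=np.load('w9c.npy',allow_pickle=True).item()
crop(im,190,90,380,310,2.7,'pics/w9c.png')
b=im[...,0].astype(float)
for r0,r1 in ((112,122),(140,160),(200,225)):
    print(r0,im[r0:r1,308:338].mean(0).mean(1).round())
print(im[100:116,319:326].mean((1,2)).round()); print(im[290:306,319:326].mean((1,2)).round())
```

```text
112 [156. 154. 153. 149. 143. 138. 159. 186. 199. 201. 201. 201. 200. 198.
 197. 195. 196. 196. 196. 195. 194. 188. 169. 135. 111. 107. 109. 109.
 109. 108.]
140 [154. 154. 155. 156. 154. 142. 145. 178. 193. 196. 197. 197. 196. 194.
 192. 191. 191. 191. 191. 191. 189. 183. 161. 124. 109. 107. 106. 105.
 106. 107.]
200 [132. 132. 133. 133. 134. 127. 109. 120. 134. 139. 140. 140. 136. 132.
 128. 125. 125. 124. 125. 125. 125. 123. 115. 103.  98.  96.  96.  97.
  98.  99.]
[152. 152. 152. 152. 150. 150. 171. 189. 197. 198. 198. 198. 198. 198.
 198. 198.]
[ 88.  86.  86.  99. 140. 174. 185. 187. 184. 173. 156. 146. 144. 144.
 143. 143.]
```

View pics/w9c.png

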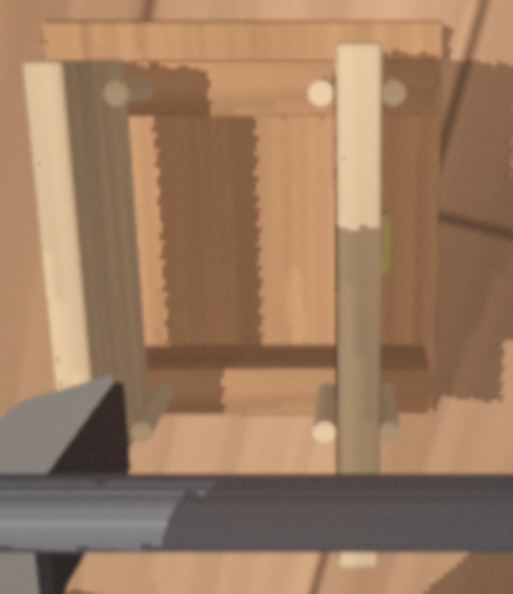

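Run:
```python
from h import *
c=np.load('w9c.npy',allow_pickle=True).item()
a=onz(c,322.4,106,.142);b=onz(c,322.6,299.6,.142);print(a,b,np.linalg.norm(a-b),(a+b)/2,np.degrees(np.arctan2(*(b-a)[1::-1])))
w=[onz(c,u,117,.142) for u in (314.3,330.6)];print(np.linalg.norm(w[0]-w[1]))
print('brass',onz(c,333.3,179,.032), onz(c,333,179,.032))
```

```text
[0.53938569 0.29693575 0.142     ] [0.57764019 0.15303221 0.142     ] 0.1489014341095607 [0.55851294 0.22498398 0.142     ] -75.11311443559448
0.011045797979521425
brass [0.57060313 0.22848467 0.032     ] [0.57029041 0.22840271 0.032     ]
```

Run:
```python
from h import *
from bench import manip,viewer,effector
y=np.radians(14.9)
manip.servo_line([.5585,.2250,.086],ori(y),vel=.12)
manip.sleep(.15)
print(manip.current_tool_pos(),manip.current_force())
effector.close(35)
print(manip.current_clock(),manip.current_tool_pos(),manip.current_force(),manip.current_finger_gap())
snap(viewer,'wrist','pics/w10.png')
```

```text
[0.55914072 0.22537579 0.08698329] [ 0.48961158 -0.1835185   0.22823977]
23.4667 [0.55849359 0.22504147 0.08598821] [ 0.60406919 -0.6292735  -0.30188147] 0.011830923757410922
```

View pics/w10.png

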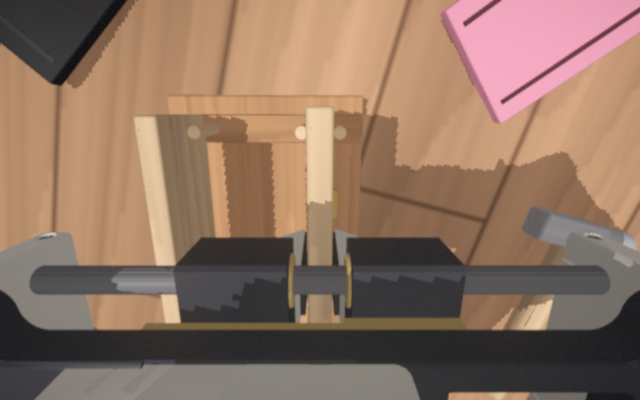

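Run:
```python
from h import *
from bench import manip,viewer,effector
manip.servo_line([.5585,.2250,.246],vel=.15)
print(manip.current_clock(),manip.current_force(),manip.current_finger_gap())
manip.servo_line([.4510,-.2377,.226],ori(np.radians(10.6)),vel=.2)
manip.sleep(.35)
print(manip.current_clock(),manip.current_force(),manip.current_wrist_torque(),manip.current_finger_gap(),manip.current_tool_pos())
for n in('scene','top','wrist'):
    c,im=snap(viewer,n,f'pics/{n}11.png');np.save(f'{n}11c.npy',c,allow_pickle=True)
    if n=='scene': cv2.imwrite('pics/scene11c.png',cv2.resize(im[60:200,220:360],None,fx=5.5,fy=4.2*5.5/5.5,interpolation=cv2.INTER_CUBIC)); crop(im,230,70,350,180,5,'pics/scene11c.png')
```

```text
24.7333 [-0.35880793  0.40091992 -1.86240919] 0.01196747283889921
27.6083 [ 0.64054455 -0.46083916 -1.72557386] [ 1.16277714e-02 -9.29297373e-02  5.40408521e-06] 0.011891310739750818 [ 0.45104117 -0.23756102  0.22601356]
```

View pics/scene11c.png

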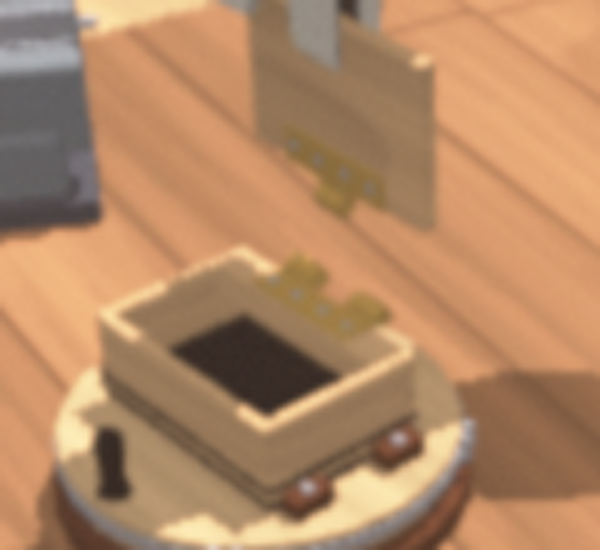

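View pics/wrist11.png

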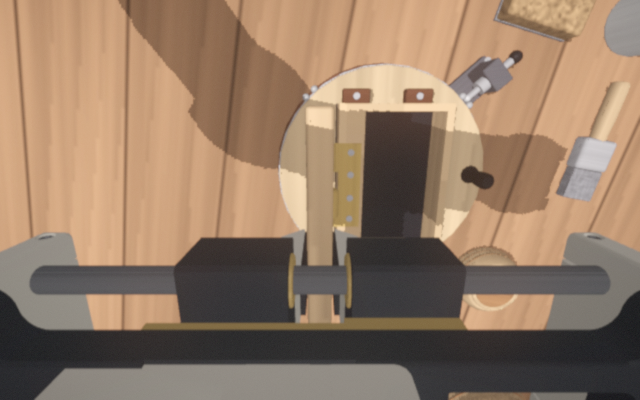

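View pics/top11.png

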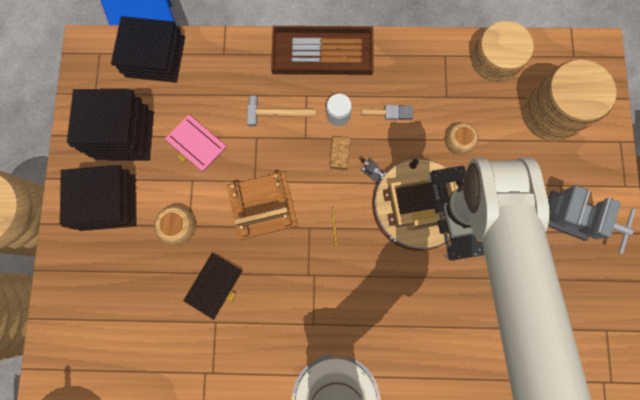

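```bash
cat > ov.py <<'E'
from h import *
def ov(cf,imf,out,dz,x0,y0,x1,y1,s,H=(.4589,-.2362),th=-79.4):
    c=np.load(cf,allow_pickle=True).item();im=cv2.imread(imf)
    big=cv2.resize(im[y0:y1,x0:x1],None,fx=s,fy=s,interpolation=cv2.INTER_CUBIC)
    t=np.radians(th);yv=np.array([np.cos(t),np.sin(t),0]);xv=np.array([yv[1],-yv[0],0]);zv=np.array([0,0,1.])
    def d(o,x,y,z,col):
        u=proj(c,np.array([*H,.112+o])+x*xv+y*yv+z*zv);cv2.circle(big,tuple(int(round(q)) for q in ((u-[x0,y0]+.5)*s-.5)),2,col,-1)
    for y in (-.043,-.015,.015,.043):
        d(0,0,y,.007,(0,0,255)); d(0,-.007,y,0,(0,0,255)); d(0,.007,y,0,(0,0,255))
    for y in (-.0125,.0125):
        for a in ((0,.007),(-.007,0),(0,-.007)): d(dz,a[0],y,a[1],(255,0,0))
    for y in (-.075,.075):
        for z in (.01,.11): d(dz,.002,y,z,(255,0,0))
    cv2.imwrite(out,big)
E
python3 - <<'E'
from ov import *
ov('scene11c.npy','pics/scene11.png','pics/ov11.png',.06,250,70,350,170,6)
E
```

```text
(no output)
```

View pics/ov11.png

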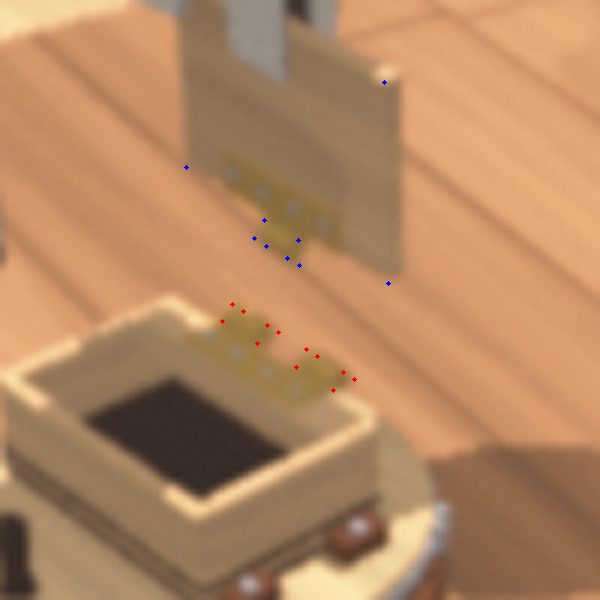

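Run:
```python
from ov import *
ov('scene11c.npy','pics/scene11.png','pics/ov11b.png',.06,278,90,320,142,11)
im=cv2.imread('pics/scene11.png');crop(im,278,90,320,142,11,'pics/ov11n.png')
a=cv2.imread('pics/ov11b.png');b=cv2.imread('pics/ov11n.png')
cv2.imwrite('pics/ov11p.png',cv2.resize(np.hstack([a,b]),None,fx=.86,fy=.86))
```

```text
(no output)
```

View pics/ov11p.png

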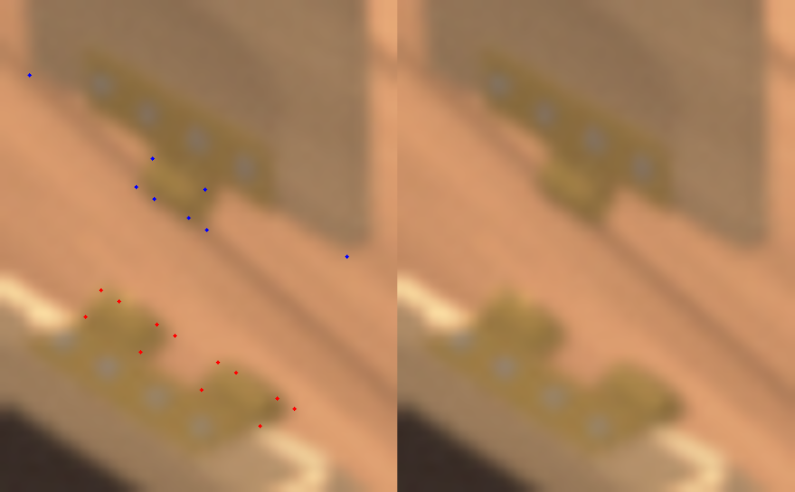

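Run:
```python
from h import *
c=np.load('scene11c.npy',allow_pickle=True).item();im=cv2.imread('pics/scene11.png')
H=np.array([.4589,-.2362]);t=np.radians(-79.4);yv=np.array([np.cos(t),np.sin(t),0]);xv=np.array([yv[1],-yv[0],0])
def P(x,y,z): return proj(c,np.array([*H,.172+z])+x*xv+y*yv).round(2)
for n,q in {'in bot R':(.002,-.075,.01),'out bot R':(.014,-.075,.01),'in top R':(.002,-.075,.11),'out top R':(.014,-.075,.11),'in bot L':(.002,.075,.01),'in top L':(.002,.075,.11)}.items(): print(n,P(*q))
g=cv2.cvtColor(im,cv2.COLOR_BGR2GRAY).astype(float)
for r in range(84,116,4): print(r,g[r,308:324].round().astype(int), g[r,276:288].astype(int))
crop(im,276,66,324,126,10,'pics/s11e.png')
```

```text
in bot R [314.21 116.68]
out bot R [317.41 115.15]
in top R [313.55  83.32]
out top R [316.95  81.88]
in bot L [280.66  97.43]
in top L [278.14  65.32]
84 [123 122 123 122 127 130 130 127 138 167 178 177 176 176 176 178] [158 158 159 154 135 123 118 117 115 115 116 116]
88 [125 123 124 123 123 125 123 123 138 166 178 181 182 183 184 181] [157 157 156 153 141 127 121 121 121 121 120 120]
92 [128 130 130 130 129 128 125 125 138 168 179 181 181 181 179 180] [147 153 155 152 142 129 122 121 122 123 122 122]
96 [127 129 131 132 132 132 129 128 133 144 149 152 162 172 177 181] [159 153 145 142 139 130 122 120 120 119 118 115]
100 [123 126 127 126 128 127 126 127 136 159 171 174 171 165 157 152] [167 167 166 165 160 156 148 139 137 138 137 122]
104 [129 129 129 127 127 127 124 125 132 154 166 170 170 173 174 175] [159 162 165 168 169 167 164 164 162 159 152 144]
108 [132 133 133 132 132 132 130 130 136 154 165 169 172 170 169 171] [158 157 157 157 159 162 163 166 168 167 165 163]
112 [134 130 130 129 130 133 133 131 136 151 162 166 168 169 169 169] [155 157 160 159 159 159 161 161 161 162 163 164]
```

View pics/s11e.png

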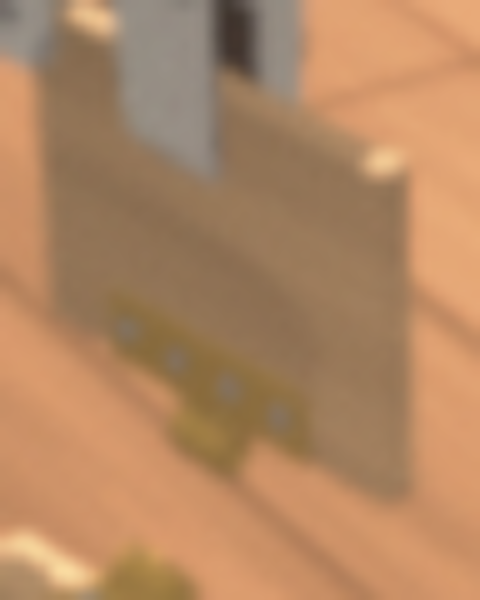

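Run:
```python
from h import *
c=np.load('scene11c.npy',allow_pickle=True).item();im=cv2.imread('pics/scene11.png')
w=np.load('w8c.npy',allow_pickle=True).item()
H=np.array([.4589,-.2362]);t=np.radians(-79.4);yv=np.array([np.cos(t),np.sin(t),0]);xv=np.array([yv[1],-yv[0],0])
X=lambda u,v:(300+(u+.5)/4.2-.5,80+(v+.5)/4.2-.5)
sc=[onz(w,*X(*q),.112) for q in ((224,98),(222,233),(219,372),(216,493))]
for s in sc: d=s[:2]-H; print('screw rel x,y',(d@xv[:2]).round(4),(d@yv[:2]).round(4),'-> scene',proj(c,s).round(2))
# saturation local minima = screws in scene
hsv=cv2.cvtColor(im,cv2.COLOR_BGR2HSV).astype(float);S=cv2.GaussianBlur(hsv[...,1],(0,0),.6)
def mins(x0,y0,x1,y1,n=4):
    sub=cv2.resize(S[y0:y1,x0:x1],None,fx=8,fy=8,interpolation=cv2.INTER_CUBIC);out=[]
    e=cv2.erode(sub,np.ones((25,25)));ys,xs=np.where(sub==e)
    for y,x in sorted(zip(ys,xs),key=lambda p:sub[p]): out.append((round(x0+(x+.5)/8-.5,2),round(y0+(y+.5)/8-.5,2),round(float(sub[y,x]))))
    return out[:10]
print('chest',mins(281,122,304,140));print('lid',mins(284,95,309,112))
```

```text
screw rel x,y -0.0218 -0.0338 -> scene [299.13 135.17]
screw rel x,y -0.0219 -0.0117 -> scene [294.25 132.13]
screw rel x,y -0.0219 0.0124 -> scene [289.09 128.87]
screw rel x,y -0.0218 0.0346 -> scene [284.46 125.92]
chest [(np.float64(281.94), np.float64(137.94), 80), (np.float64(288.81), np.float64(128.31), 95), (np.float64(281.94), np.float64(122.81), 96), (np.float64(284.19), np.float64(125.31), 98), (np.float64(294.06), np.float64(131.44), 103), (np.float64(294.69), np.float64(139.31), 104), (np.float64(302.44), np.float64(139.31), 105), (np.float64(298.81), np.float64(134.56), 106), (np.float64(298.69), np.float64(123.81), 126), (np.float64(299.06), np.float64(126.06), 126)]
lid [(np.float64(288.06), np.float64(98.44), 90), (np.float64(298.31), np.float64(104.31), 95), (np.float64(303.44), np.float64(107.31), 95), (np.float64(293.19), np.float64(101.56), 96), (np.float64(296.94), np.float64(95.69), 105), (np.float64(299.56), np.float64(96.06), 105), (np.float64(293.81), np.float64(94.69), 105), (np.float64(283.69), np.float64(94.69), 105), (np.float64(305.19), np.float64(100.94), 105), (np.float64(304.06), np.float64(97.06), 105)]
```

Run:
```python
from h import *
c=np.load('scene11c.npy',allow_pickle=True).item()
H=np.array([.4589,-.2362]);t=np.radians(-79.4);yv=np.array([np.cos(t),np.sin(t),0]);xv=np.array([yv[1],-yv[0],0])
def P(x,y,z): return proj(c,np.array([*H,.172+z])+x*xv+y*yv).round(2)
for z in (.019,.021,.024):
  print(z,[P(0,y,z) for y in (.0342,.012,-.012,-.0342)], P(0,0,z),'d/dy per mm',(P(0,.01,z)-P(0,0,z))/10,'dz',(P(0,0,z+.01)-P(0,0,z))/10,'dx',(P(.01,0,z)-P(0,0,z))/10)
```

```text
0.019 [array([288.63,  99.87]), array([293.5 , 102.64]), array([298.89, 105.71]), array([303.98, 108.61])] [296.18 104.17] d/dy per mm [-0.223 -0.127] dz [-0.016 -0.314] dx [ 0.267 -0.119]
0.021 [array([288.59,  99.25]), array([293.47, 102.02]), array([298.86, 105.08]), array([303.96, 107.98])] [296.15 103.54] d/dy per mm [-0.224 -0.127] dz [-0.016 -0.315] dx [ 0.267 -0.118]
0.024 [array([288.53,  98.31]), array([293.42, 101.08]), array([298.82, 104.14]), array([303.92, 107.03])] [296.1 102.6] d/dy per mm [-0.224 -0.127] dz [-0.016 -0.316] dx [ 0.268 -0.118]
```

Run:
```python
from h import *
from bench import manip,viewer,effector
f0=np.array(manip.current_force());o=ori(np.radians(10.6))
for z in (.190,.178,.172,.168,.166):
    manip.servo_line([.4510,-.2377,z],o,vel=.05)
    d=np.array(manip.current_force())-f0
    print(z,round(manip.current_clock(),2),d.round(2),manip.current_wrist_torque().round(3))
    if abs(d).max()>6: break
manip.sleep(.4)
print((np.array(manip.current_force())-f0).round(2),manip.current_tool_pos(),manip.current_finger_gap())
for n in('scene','wrist'):
    c,im=snap(viewer,n,f'pics/{n}12.png');np.save(f'{n}12c.npy',c,allow_pickle=True)
from ov import *
ov('scene12c.npy','pics/scene12.png','pics/ov12.png',0,272,85,326,140,11)
crop(cv2.imread('pics/scene12.png'),272,85,326,140,11,'pics/sc12.png')
```

```text
0.19 28.62 [-1.71  0.16  0.01] [ 0.018 -0.083 -0.022]
0.178 29.02 [-1.56  0.76  0.55] [ 0.044 -0.124 -0.02 ]
0.172 29.28 [-0.8  -0.39 -0.17] [ 0.005 -0.179  0.024]
0.168 29.53 [-1.39  0.76  0.1 ] [-0.022 -0.119  0.01 ]
0.166 29.78 [-1.48  0.41  0.53] [-0.009 -0.1    0.001]
[-2.08  0.39 -0.6 ] [ 0.45103813 -0.23772257  0.16606167] 0.011890174870974558
```

View pics/sc12.png

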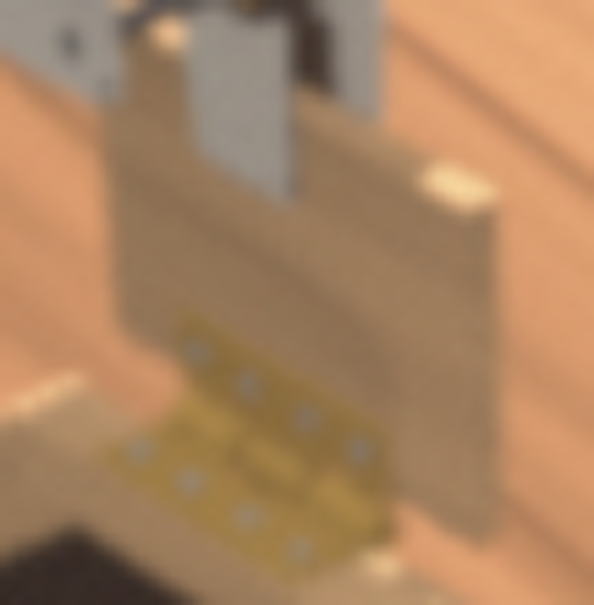

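View pics/wrist12.png

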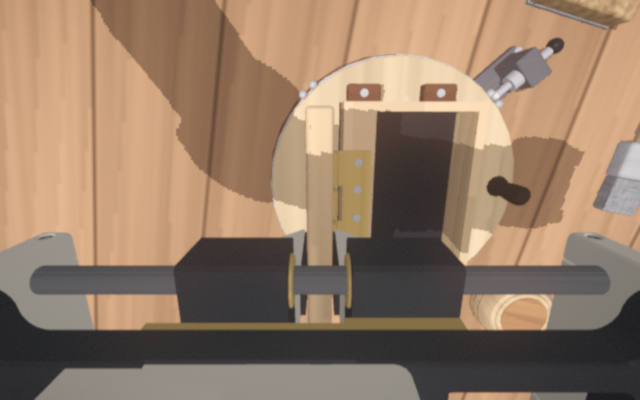

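Run:
```python
from h import *
im=cv2.imread('pics/wrist12.png');crop(im,325,140,380,240,6,'pics/w12c.png')
im=cv2.imread('pics/scene12.png');crop(im,286,116,312,138,24,'pics/sc12b.png')
hsv=cv2.cvtColor(im,cv2.COLOR_BGR2HSV).astype(float);S=cv2.GaussianBlur(hsv[...,1],(0,0),.6)
def m(x,y):
    x0,y0=int(x)-3,int(y)-3;sub=cv2.resize(S[y0:y0+7,x0:x0+7],None,fx=8,fy=8,interpolation=cv2.INTER_CUBIC)[8:-8,8:-8]
    j,i=np.unravel_index(sub.argmin(),sub.shape);return (x0+(i+8.5)/8-.5,y0+(j+8.5)/8-.5)
L=np.array([m(272+u/11,85+v/11) for u,v in ((199,350),(247,384),(307,418),(361,449))]);C=np.array([m(272+u/11,85+v/11) for u,v in ((139,448),(190,480),(247,516),(300,548))])
print(L.round(2),C.round(2),L.mean(0),C.mean(0))
c=np.load('scene12c.npy',allow_pickle=True).item()
H=np.array([.4589,-.2362]);t=np.radians(-79.4);yv=np.array([np.cos(t),np.sin(t),0]);xv=np.array([yv[1],-yv[0],0])
P=lambda x,y,z:proj(c,np.array([*H,.112+z])+x*xv+y*yv)
print('pred lid',P(0,0,.0215),P(0,0,.024),'chest',P(-.0219,.0004,0.),P(-.0219,.0004,.002))
```

```text
[[289.44 116.56]
 [294.06 119.44]
 [299.44 122.56]
 [304.19 125.44]] [[284.19 125.31]
 [288.81 128.31]
 [294.19 131.44]
 [298.81 134.56]] [296.78125 121.     ] [291.5     129.90625]
pred lid [297.07897711 121.57136881] [297.04116901 120.83723196] chest [291.65194088 130.48324827] [291.61592861 129.90741245]
```

View pics/w12c.png

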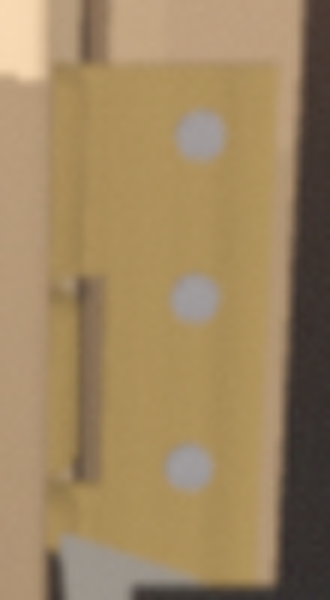

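View pics/sc12b.png

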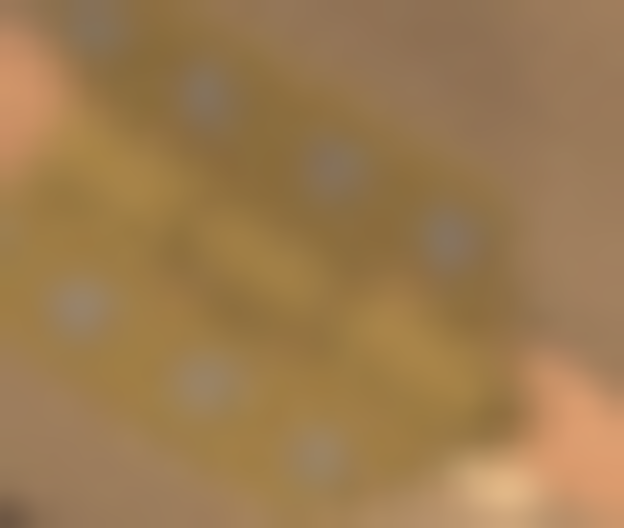

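Run:
```python
from h import *
im=cv2.imread('pics/wrist12.png');h=cv2.cvtColor(im,cv2.COLOR_BGR2HSV)
for col in (334,335,336,337): print(col,'V',list(zip(range(183,224),h[183:224,col,2].tolist())) if col==336 else h[183:224,col,2].tolist())
print('S',h[183:224,336,1].tolist())
c=np.load('wrist12c.npy',allow_pickle=True).item()
H=np.array([.4589,-.2362]);t=np.radians(-79.4);yv=np.array([np.cos(t),np.sin(t),0]);xv=np.array([yv[1],-yv[0],0])
P=lambda x,y,z:proj(c,np.array([*H,.112+z])+x*xv+y*yv).round(2)
for y in(-.015,-.0125,.0125,.015):print(y,'top',P(0,y,.007),'side',P(-.005,y,.005),P(-.007,y,0))
crop(im,326,178,352,228,11,'pics/w12d.png')
```

```text
334 V [169, 166, 165, 162, 155, 146, 145, 151, 159, 164, 166, 168, 166, 168, 167, 168, 167, 168, 168, 169, 169, 169, 168, 168, 168, 168, 167, 169, 168, 168, 167, 168, 168, 167, 165, 162, 157, 148, 144, 149, 155]
335 V [167, 165, 166, 164, 162, 153, 146, 152, 158, 162, 165, 167, 168, 167, 167, 167, 165, 167, 167, 167, 167, 165, 165, 165, 165, 164, 166, 163, 164, 165, 163, 164, 164, 163, 162, 162, 160, 149, 145, 150, 153]
336 V [(183, 163), (184, 164), (185, 164), (186, 165), (187, 164), (188, 155), (189, 147), (190, 150), (191, 155), (192, 160), (193, 164), (194, 165), (195, 164), (196, 164), (197, 163), (198, 162), (199, 162), (200, 162), (201, 163), (202, 163), (203, 162), (204, 161), (205, 160), (206, 161), (207, 162), (208, 161), (209, 161), (210, 159), (211, 160), (212, 159), (213, 159), (214, 159), (215, 156), (216, 154), (217, 152), (218, 155), (219, 157), (220, 150), (221, 151), (222, 152), (223, 154)]
337 V [160, 163, 159, 149, 144, 138, 132, 136, 144, 149, 153, 154, 153, 153, 152, 153, 152, 152, 152, 150, 149, 149, 149, 148, 150, 148, 149, 147, 147, 146, 145, 145, 140, 126, 118, 120, 126, 140, 158, 161, 158]
S [124, 118, 112, 94, 86, 97, 109, 119, 123, 120, 121, 122, 123, 123, 122, 123, 123, 121, 120, 120, 121, 122, 123, 120, 118, 122, 122, 122, 121, 122, 120, 120, 123, 119, 107, 94, 88, 105, 118, 122, 121]
-0.015 top [330.39 187.18] side [336.63 186.57] [338.79 185.1 ]
-0.0125 top [330.36 190.27] side [336.58 189.64] [338.74 188.11]
0.0125 top [330.05 220.25] side [336.11 219.41] [338.22 217.37]
0.015 top [330.02 223.16] side [336.06 222.3 ] [338.16 220.21]
```

View pics/w12d.png

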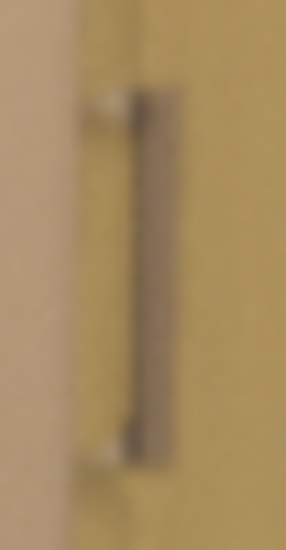

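Run:
```python
from h import *
from scipy.ndimage import map_coordinates
im=cv2.imread('pics/scene12.png').astype(float);c=np.load('scene12c.npy',allow_pickle=True).item()
H=np.array([.4589,-.2362]);t=np.radians(-79.4);yv=np.array([np.cos(t),np.sin(t),0]);xv=np.array([yv[1],-yv[0],0])
P=lambda y:proj(c,np.array([*H,.112])+y*yv)
g=im.mean(2)
n=np.array([-.493,.870]);s=np.arange(-4,4.01,.25)
for y in np.arange(-.041,.0411,.0041)[::1]:
    p=P(y);q=p+s[:,None]*n
    prof=map_coordinates(g,[q[:,1],q[:,0]],order=3)
    k=(s>-3.2)&(s<2); i=np.argmax(np.where(k,prof,0))
    # parabola centroid around peak
    w=prof[max(i-4,0):i+5]; 
    a=np.polyfit(s[max(i-4,0):i+5],w,2)
    print(round(y*1000,1),p.round(1),'peak',s[i],(-a[1]/2/a[0]).round(2),prof[i].round(),'|',prof[::3].round().astype(int))
```

```text
-41.0 [306.4 133.3] peak 1.75 2.81 153.0 | [127 136 135 125 113 109 117 137 158 162 154]
-36.9 [305.5 132.8] peak 1.75 5.85 126.0 | [115 118 119 117 113 110 110 117 131 137 139]
-32.8 [304.6 132.2] peak -0.5 -0.64 121.0 | [109 110 114 118 120 120 116 115 116 119 123]
-28.7 [303.7 131.7] peak -0.75 -0.73 123.0 | [105 105 111 118 123 122 118 115 115 117 117]
-24.6 [302.8 131.1] peak -0.75 -0.73 124.0 | [105 106 111 119 124 123 119 115 116 118 118]
-20.5 [301.9 130.6] peak -1.0 -0.9 124.0 | [108 110 115 121 124 122 118 115 116 119 121]
-16.4 [301. 130.] peak -1.0 -1.07 124.0 | [107 111 117 122 124 121 117 115 117 118 121]
-12.3 [300.1 129.4] peak -0.75 -0.74 118.0 | [104 108 111 115 118 117 114 113 115 117 120]
-8.2 [299.2 128.9] peak -0.5 -0.55 112.0 | [102 104 105 109 112 112 110 109 113 117 118]
-4.1 [298.3 128.3] peak -0.75 -0.64 115.0 | [104 104 105 111 114 114 111 110 113 117 119]
-0.0 [297.4 127.8] peak -0.75 -0.72 118.0 | [105 103 107 114 118 117 112 108 110 115 120]
4.1 [296.5 127.3] peak -0.75 -0.71 119.0 | [106 103 107 114 119 118 112 107 107 113 121]
8.2 [295.6 126.7] peak -0.75 -0.72 118.0 | [103 103 106 113 118 117 112 107 107 112 119]
12.3 [294.8 126.2] peak -0.75 -0.7 118.0 | [101 102 106 112 117 116 112 109 111 115 117]
16.4 [293.9 125.6] peak -0.75 -0.74 115.0 | [102 103 105 110 114 113 109 108 112 116 118]
20.5 [293.  125.1] peak -1.0 -1.1 111.0 | [103 103 107 110 111 109 107 108 112 116 119]
24.6 [292.2 124.6] peak -1.0 -0.83 116.0 | [105 104 109 115 116 116 114 113 115 117 120]
28.7 [291.3 124. ] peak -0.5 -0.65 122.0 | [106 106 111 118 121 121 117 115 116 117 121]
32.8 [290.4 123.5] peak -0.75 -0.66 123.0 | [104 106 112 119 123 123 119 116 116 116 119]
36.9 [289.6 123. ] peak -0.75 -0.71 122.0 | [102 105 111 118 122 122 117 113 114 116 117]
41.0 [288.7 122.5] peak -1.0 -0.96 124.0 | [103 107 114 122 124 122 117 113 113 115 117]
```

Run:
```python
from bench import manip
print(manip.current_clock(),manip.current_force(),manip.current_finger_gap(),manip.current_tool_pos())
manip.hand_in()
```

```text
30.2833 [-0.05138896 -0.20386519 -0.55618491] 0.01196918491835701 [ 0.45099023 -0.23772464  0.16601234]
the job is handed in; nothing more can be done
```

The job is handed in at about 30 s. The turntable clicked in at the hinging station, and the lid with the leaf is held upright on the chest, still in the gripper.

**Turning the disc:** The first attempt only rubbed on top of the grip. The cameras showed the real fingertips about 30 mm above the reported TCP, which disagrees with the given tool frame. I allowed for that and gripped again; the gap was 16.6 mm, inside the 15–18 mm given. The disc then jumped in at about 11 N and held. The chest's hinge side faces the robot.

**Lid:** I took the taller board with the brass leaf from the far slot. The finger gap was 11.9 mm on a 12 mm board. I set it down over the hinge.

**Last checks:**
- **Along the pin:** the wrist camera shows near-equal gaps either side of the lid's knuckle, 3.5 and 3.2 pixels.
- **Pin-hole line:** in the scene picture the highlights on the three knuckles line up to about 0.1–0.2 pixel, which is under 1 mm. This does not resolve depth along the camera's line of sight.
- **Screw rows:** the lid and chest screws agree to about 0.15 pixel, about 0.7 mm along the pin.
- **Contact:** forces changed by no more than about 2 N on the way down, with no push from the chest.

**Not confirmed:** the lid's exact height comes from where it stood in the rack, plus the arm's travel. An early look at the highlights suggested it might be about 1 mm low, and their spacing suggested it might be about 2 mm to one side. The finer checks above did not bear out either.

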